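Load the instrument board and slide it out to the mark

TASK

Lay the forceps flat in the long compartment of the instrument board (set them down, do not drop them in) and let go of them; only then slide the board straight out over the riser's edge, above the dishes, until its outer end is level with the pointer of the mark stand. So far out the board tips if let go: keep it flat on the riser and finish while still holding the board, without disturbing the dishes or the jar.

Things in the scene. Friction and masses are not known exactly. Their poses are not given: they have to be found in the camera images.
- riser: Fixed low white bench bridge, 150 wide (x) x 260 long (y) x 50 mm high. Origin: centre of its underside, on the worktop. Its +y axis is the way out; the edge the board slides over is at y = +130 mm, its flat top at z = 50 mm.
- board: Loose grey board (about 0.4 kg) on the riser, its +y end overhanging; plate 120 (x) x 340 (y) x 8 mm. Origin: centre of the plate's underside. +y points to the outer end. From tail to end: black loop handle, short crosswise compartment (inner 90 x 26 mm), long compartment. No guides. Its centre of mass is within 15 mm of the plate's centre: it tips when half its length overhangs.
- board_end (a point): Middle of the upper edge of the board's outer end (170 mm along +y from the board's origin, 8 mm above its underside). Axes as the board.
- handle (a point): Centre of the handle's bar: 80 mm along the board's x, 14 mm thick (y), 16 mm high; 30 mm above the plate's top, 135 mm towards the tail from the board's origin. Gap of 22 mm under the bar, a 12 mm leg near each end; fingers fit before and behind the bar, nothing else stands on the plate within 60 mm of it. Axes as the board.
- compartment (a point): Centre of the long compartment's floor, on the plate's top, 55 mm towards the outer end from the board's origin. Inner size 30 mm (x) x 140 mm (y, its length); walls 4 mm thick, 8 mm high. Both long walls are left out over the middle 64 mm, so that fingers can go down to the plate there. Axes as the board.
- mark_stand: Fixed stand beside the board's way, on its +x side: round foot of 44 mm diameter, steel rod of 10 mm diameter, 90 mm high, with a thin black pointer towards the board. Origin: underside of the foot. Axes parallel to the riser's.
- mark (a point): Tip of the pointer, 72 mm above the worktop; the pointer is 3 mm thick along y, 8 mm high, and points to -x, ending some 20 to 50 mm beside the board. Axes parallel to the riser's: the board's outer end is at the mark when the two have the same y along the riser's axis.
- forceps_center (a point): Centre (half-way up, 4.5 mm above the underside) of the loose steel forceps, 14 mm wide (x) x 121 mm long (y) x 9 mm high, 22 g, lying flat on the worktop. y is their length; either way round is right in the compartment. Grasp across the width.
- forceps: The same forceps, origin at the centre of the underside.
- dish_near: Loose clear petri dish, 62 mm across, 15 mm high, on the worktop beyond the riser's edge, where the board comes to hang over it; leave it alone. Origin: centre of its underside.
- dish_far: Loose clear petri dish, 68 mm across, 18 mm high, farther out on the same line; leave it alone. Origin: centre of its underside.
- jar: Loose sample jar, 63 mm across, 67 mm high, behind the tail end of the riser; leave it alone. Origin: centre of its underside.

How it is judged:
By the outcome, as a careful person would: the job done as asked, in the order asked, and still so for the second after the job is handed in, while the arm keeps its last pose, push and grip.
It also fails if it takes over 46 s, if anything falls off the work surface, if the arm or the gripper's body presses on something with over 40 N, if the wrist force passes 120 N, or if a joint passes its speed limit or range.

ROBOT

A 6-joint arm with a two-finger parallel gripper is mounted at the origin on a cart in front of the work surface, level with it; the furniture and walls round the work are solid. World frame = base frame: x ahead of the robot, y to its left, z up, the work surface at z = 0. Lengths are in m, angles in rad, forces in N, time in s.
With the tool pointing down it reaches from about 0.375 to 0.9 m from the base axis. Payload 3.1 kg.
Tool frame: the origin (TCP) lies midway between the tips of the shut fingers; the grasp point (between the pads) lies 19 mm behind it; z points along the fingers, y is the line along which they close (so a half turn about z gives the same grasp; the last joint's range is limited). The gripper opens to 87 mm and grips with 3 to 60 N. Pads are 19 mm wide; open, the fingers measure 117 mm over their backs; the gripper's body (75 mm by 190 mm) begins 51 mm behind the grasp point.
Start: joints at [0.952, 0.527, 1.433, -0, 1.181, -0.178], TCP at [0.267, 0.565, 0.223] pointing down, gripper open.
Joint ranges: [-3.08, 3.08], [-0.75, 2.2], [0.22, 2.44], [-1.43, 4.57], [0, 2.65], [-2.85, 2.85]. Speed limits (rad/s): [2.79, 2.79, 3.14, 3.14, 3.14, 3.14].

INTERFACE

Orientations are given as a unit quaternion [x, y, z, w].
In Python, from rig import get_obs, cams, job gives the robot as it stands.
- The arm moves only by the tool servo_tool, never from a script. Its argument "moves" is text: rows parted by semicolons, each of 5 numbers parted by spaces: the shift along the tool's x, y, z in m, then the turn about the tool's z in degrees, then the finger opening in m, from 0 to 0.087. In form: dx dy dz spin claw; .... A call has 1 to 10 rows; each row is the pose to reach, as a shift and turn from the pose commanded when the call began, along the tool's axes at that moment; what a row does not reach only later rows make up. A row lasts 1/12 s, in which the tool goes at most 41.7 mm and 7.16 degrees, less where a joint would pass 70% of its speed; a pose out of reach is approached as far as the arm can. A call with a gripper value outside its range is refused whole. The fingers move at their own pace and stop on an object; "grip_force" is the grip in N (left out, the last holds). Time passes only in rows, so rows that repeat a pose let the fingers close. It gives the time, the measured TCP pose, the force, the opening and the grip force at its end, in the units of the state.
- get_obs(): the state, without advancing time (a new reading comes with each control period).
- cams.camera(name): name is "scene" or "top" or "wrist"; returns the picture (480x640x3 uint8, blue, green, red); there is no depth.
- cams.camera_model(name): a dict with "fx", "fy", "cx", "cy" (pixels), "dist" ([k1, k2, p1, p2, k3] as OpenCV has them; the pictures are not rectified), "R" (3x3) and "t" (3): a world point X has camera coordinates R X + t. Camera axes: x right, y down, z forward; pixel columns grow to the right and rows downward; lengths in m; the calibration is good to about 2 mm. A picture is of the moment at which its call begins: read the wrist's pose just before it. camera_model takes no time and is no camera call; for the wrist camera it gives the pose at the moment of the call.
- job.hand_in(): hands the job in; it is judged then, once.
The state is a dict: "time": time; "q": joint angles; "joint_velocities": joint speeds; "joint_torque": joint torques, N m; "position": TCP position; "tool_rot": TCP orientation; "ft_force": force on the tool from outside, world axes, zero at the start; "moment": the same for the moment, N m; "grip_width": finger opening in m; "grip_force": force on a finger pad.
Only numpy, scipy, OpenCV 4.12 (cv2) and the standard library are available. Lean on these libraries where they do the work, as an engineer would, in place of code of your own. Each camera call takes 0.05 s, during which the arm holds its last target. There are 200 camera calls.

## Working session

There is one attempt and no reset: what is moved stays moved. The work goes in short steps, Python scripts to look and compute and a tool call to move; the robot and the scene stay as the last step left them, time stands still between calls to the robot, and variables do not carry over. Pictures are saved under pics/ and viewed, at most 10 in all, crops included, and the job is handed in when it is done.

Besides the shell and the picture viewer there is one more tool, called after ">>>" by a JSON object that holds its "name" and its "arguments", one argument or row to a line. servo_tool: Moves the arm, as the interface text tells. Its arguments: {"type":"object","properties":{"moves":{"type":"string"},"grip_force":{"type":"number"}},"required":["moves"]}

```bash
mkdir -p pics; ls; python3 - <<'E'
from rig import get_obs,cams
import cv2,numpy as np
o=get_obs();print(o['time'],o['position'],o['tool_rot'],o['grip_width'])
for n in ['scene','top']:
    cv2.imwrite(f'pics/{n}0.png',cams.camera(n)); m=cams.camera_model(n)
    print(n,m['fx'],m['dist'],(-np.array(m['R']).T@np.array(m['t'])).round(3))
E
```

```text
pics
0.0 [0.26620048 0.56467194 0.22157654] [ 2.18615489e-01  9.75810490e-01 -9.91067308e-04 -4.15828597e-04] 0.08707044539363556
scene 484.6587568937597 [-0.07599465  0.          0.          0.          0.        ] [-0.216  0.677  0.573]
top 531.2370943476142 [-0.13779667  0.          0.          0.          0.        ] [ 0.364 -0.098  1.261]
```

View pics/scene0.png

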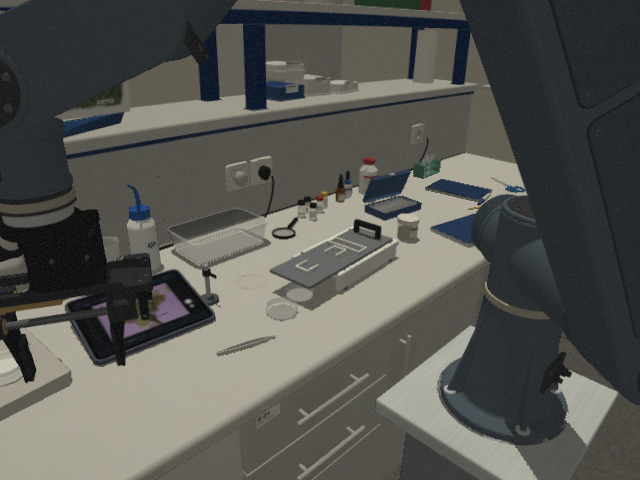

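View pics/top0.png

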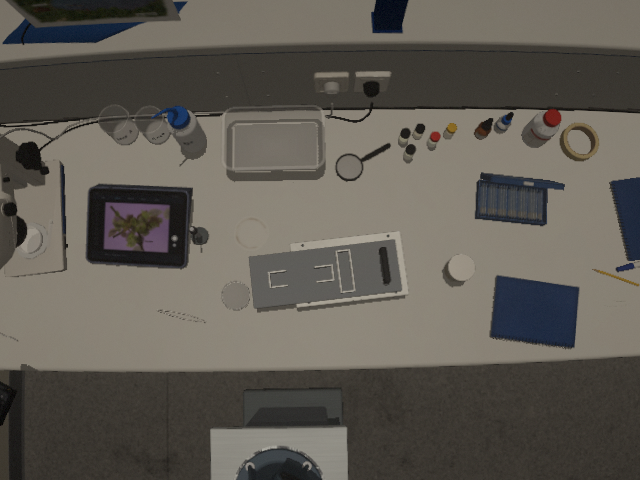

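Top view: the board is centred near (325,270) with its outer end to the left, and the handle is at (384,265). The forceps are at (182,316), the mark stand at (200,236), and the dishes at (252,233) and (235,296). The jar is at (460,268).

```bash
cat > h.py <<'E'
import cv2,numpy as np
from rig import get_obs,cams
from scipy.spatial.transform import Rotation as Rn
def ray(m,px):
    K=np.array([[m['fx'],0,m['cx']],[0,m['fy'],m['cy']],[0,0,1]])
    u=cv2.undistortPoints(np.array(px,float).reshape(-1,1,2),K,np.array(m['dist'])).reshape(-1,2)
    R=np.array(m['R']);t=np.array(m['t'])
    return -R.T@t,(np.c_[u,np.ones(len(u))])@R
def onz(m,px,z):
    c,d=ray(m,px); return c+d*((z-c[2])/d[:,2])[:,None]
def proj(m,X):
    K=np.array([[m['fx'],0,m['cx']],[0,m['fy'],m['cy']],[0,0,1]])
    return cv2.projectPoints(np.array(X,float).reshape(-1,3),cv2.Rodrigues(np.array(m['R']))[0],np.array(m['t'],float),K,np.array(m['dist']))[0].reshape(-1,2)
E
python3 - <<'E'
from h import *
im=cv2.imread('pics/top0.png')
cv2.imwrite('pics/top0c.png',cv2.resize(im[215:335,150:416],None,fx=3,fy=3,interpolation=cv2.INTER_CUBIC))
m=cams.camera_model('top')
# board grey mask
g=im.astype(int);v=g.max(2);s=v-g.min(2)
print(im[285,300],im[290,400],im[316,170],im[330,300],im[262,385])
E
```

```text
[90 93 94] [80 84 87] [119 132 139] [124 136 142] [37 40 43]
```

View pics/top0c.png

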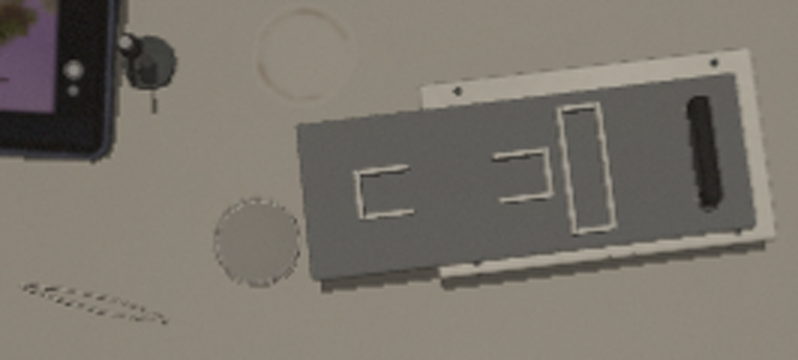

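Zoomed top view (crop px / 3 + offset). Board corners are about (297,125), (735,73), (757,225) and (315,280). The pointer tip is at (154,112), the forceps run from (22,287) to (168,322), and the riser's outer edge corners are (422,87) and (441,277). One dish is visible at (257,242).

```bash
python3 - <<'E'
from h import *
im=cv2.imread('pics/top0.png'); m=cams.camera_model('top')
c=lambda p:[p[0]/3+150-1/3,p[1]/3+215-1/3]
v=im.max(2).astype(int)
# board: grey, polygon-limited
poly=np.array([c(p) for p in [(285,118),(745,64),(768,234),(305,291)]],np.int32)
lim=cv2.fillPoly(np.zeros(v.shape,np.uint8),[poly],1)
sat=v-im.min(2)
bm=((v<108)&(v>85)&(sat<8)&(lim>0)).astype(np.uint8)
bm=cv2.morphologyEx(bm,cv2.MORPH_OPEN,np.ones((3,3)))
cs=max(cv2.findContours(bm,0,cv2.CHAIN_APPROX_NONE)[0],key=cv2.contourArea)
P=onz(m,cs.reshape(-1,2),0.058)[:,:2]
r=cv2.minAreaRect((P*1000).astype(np.float32)); print('board rect mm',r)
W=onz(m,[c(p) for p in [(297,125),(735,73),(757,225),(315,280)]],0.058);print('corners\n',W.round(4), [np.linalg.norm(W[i]-W[(i+1)%4]).round(4) for i in range(4)])
Rr=onz(m,[c(p) for p in [(422,87),(748,50),(775,240),(441,277)]],0.05);print('riser\n',Rr.round(4),[np.linalg.norm(Rr[i]-Rr[(i+1)%4]).round(4) for i in range(4)])
print('compart corners',onz(m,[c(p) for p in [(355,172),(549,149),(552,196),(360,218)]],0.066).round(4))
hm=((v<60)&(lim>0)).astype(np.uint8);hc=max(cv2.findContours(hm,0,2)[0],key=cv2.contourArea)
print('handle',cv2.minAreaRect((onz(m,hc.reshape(-1,2),0.096)[:,:2]*1000).astype(np.float32)))
print('mark',onz(m,[c((154,112))],0.072).round(4),'dish',onz(m,[c((257,242))],0.015).round(3))
# forceps
L=np.abs(im.astype(int).mean(2)-cv2.medianBlur(im,15).mean(2))[300:330,150:212]
ys,xs=np.nonzero(L>12);ys+=300;xs+=150
F=onz(m,np.c_[xs,ys],0.006)[:,:2]*1000
print('forceps',len(F),cv2.minAreaRect(F.astype(np.float32)))
x,y,z=get_obs()['position'];print(Rn.from_quat(get_obs()['tool_rot']).as_matrix().round(3))
wm=cams.camera_model('wrist');o=get_obs();T=Rn.from_quat(o['tool_rot']).as_matrix()
R=np.array(wm['R']);cc=-R.T@np.array(wm['t']);print('wristcam in tool',T.T@(cc-o['position']),(T.T@R.T).round(2),wm['fx'])
E
```

```text
board rect mm ((501.3541259765625, -115.52250671386719), (117.9239273071289, 336.9942626953125), 5.587540149688721)
corners
 [[ 0.544   0.0576  0.058 ]
 [ 0.5767 -0.2792  0.058 ]
 [ 0.4594 -0.2906  0.058 ]
 [ 0.4256  0.0444  0.058 ]] [np.float64(0.3384), np.float64(0.1179), np.float64(0.3367), np.float64(0.1191)]
riser
 [[ 0.5727 -0.0382  0.05  ]
 [ 0.5961 -0.2914  0.05  ]
 [ 0.4483 -0.3052  0.05  ]
 [ 0.4264 -0.0504  0.05  ]] [np.float64(0.2543), np.float64(0.1484), np.float64(0.2558), np.float64(0.1468)]
compart corners [[ 0.506   0.0126  0.066 ]
 [ 0.5202 -0.1343  0.066 ]
 [ 0.4845 -0.1356  0.066 ]
 [ 0.4711  0.0092  0.066 ]]
handle ((512.194580078125, -247.35350036621094), (81.501708984375, 17.636632919311523), 5.618960380554199)
mark [[0.5543 0.1652 0.072 ]] dish [[0.458 0.095 0.015]]
forceps 99 ((413.390869140625, 226.3605499267578), (119.53277587890625, 15.245970726013184), 78.21199035644531)
[[-0.904  0.427 -0.001]
 [ 0.427  0.904 -0.002]
 [ 0.    -0.002 -1.   ]]
wristcam in tool [ 0.0825847  -0.00062574 -0.16314873] [[ 0.   -0.95 -0.3 ]
 [ 1.    0.    0.  ]
 [-0.   -0.3   0.95]] 337.9249329797638
```

>>> {"name": "servo_tool", "arguments": {
  "moves": "-0.028 -0.024 0 7 0.05; -0.06 -0.053 0.01 14 0.05; -0.09 -0.08 0.02 21 0.05; -0.12 -0.105 0.03 28 0.05; -0.15 -0.131 0.04 35 0.05; -0.18 -0.158 0.05 42 0.05; -0.21 -0.184 0.06 49 0.05; -0.235 -0.206 0.07 56 0.05; -0.257 -0.225 0.08 63 0.05; -0.278 -0.243 0.09 70 0.05",
  "grip_force": 15
}}

```text
time: 0.93
position: [0.4147, 0.225, 0.132]
tool_rot: [0.741, 0.671, -0.0, -0.0]
ft_force: [0.2, -0.0, -0.9]
grip_width: 0.05
grip_force: 0.0
```

>>> {"name": "servo_tool", "arguments": {
  "moves": "0 0 0 6.5 0.05; 0 0 0 6.5 0.05; 0 0 0 6.5 0.05"
}}

```text
time: 1.18
position: [0.4143, 0.2266, 0.1323]
tool_rot: [0.775, 0.632, -0.0, -0.0]
ft_force: [0.2, -0.3, 0.2]
grip_width: 0.0501
grip_force: 0.0
```

```bash
python3 - <<'E'
from h import *
o=get_obs();m=cams.camera_model('wrist');im=cams.camera('wrist');cv2.imwrite('pics/w1.png',im)
T=Rn.from_quat(o['tool_rot']).as_matrix()
print(o['time'],o['position'].round(4),T.round(3).tolist(),o['q'].round(2),o['grip_width'])
print(proj(m,[[.4134,.2264,.0045],o['position']]))
E
```

```text
1.1833 [0.4143 0.2266 0.1323] [[0.202, 0.979, -0.001], [0.979, -0.202, -0.0], [-0.0, -0.001, -1.0]] [0.26 0.47 1.9  0.   0.77 0.47] 0.050061658482544874
[[320.25339907 229.00807025]
 [320.70202716 293.87398174]]
```

View pics/w1.png

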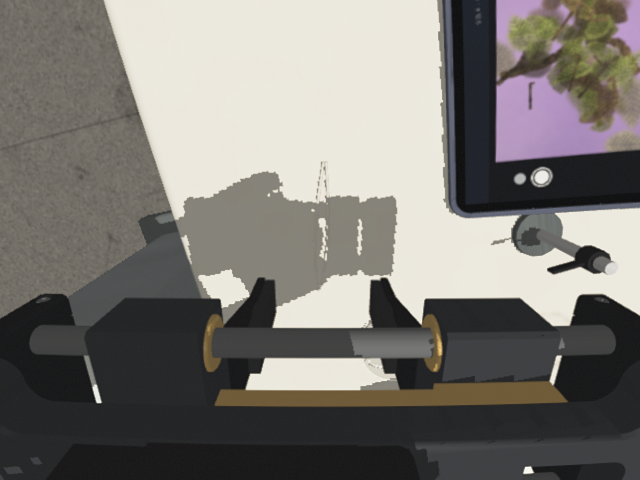

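Wrist view: the forceps lie vertically from about (323,162) to (321,290), centred near (322,227). The prediction was (320,229), so they agree to about 1 mm and I can descend.

>>> {"name": "servo_tool", "arguments": {
  "moves": "0 0.001 0.035 0 0.05; 0 0.001 0.07 0 0.05; 0 0.001 0.1 0 0.05; 0 0.001 0.115 0 0.05; 0 0.001 0.124 0 0.05; 0 0.001 0.129 0 0.05; 0 0.001 0.129 0 0.05; 0 0.001 0.129 0 0.0; 0 0.001 0.129 0 0.0; 0 0.001 0.129 0 0.0",
  "grip_force": 15
}}

```text
time: 2.07
position: [0.4161, 0.227, 0.0046]
tool_rot: [0.776, 0.631, 0.001, 0.0]
ft_force: [-0.4, -0.3, 0.5]
grip_width: 0.0374
grip_force: 0.0
```

>>> {"name": "servo_tool", "arguments": {
  "moves": "0 0 0 0 0.0; 0 0 0 0 0.0; 0 0 0 0 0.0; 0 0 0 0 0.0"
}}

```text
time: 2.4
position: [0.4154, 0.2266, 0.0038]
tool_rot: [0.776, 0.631, 0.0, 0.0]
ft_force: [0.2, -0.1, 2.0]
grip_width: 0.013
grip_force: 15.0
```

>>> {"name": "servo_tool", "arguments": {
  "moves": "0 0 -0.03 0 0; 0 0 -0.06 0 0; -0.025 0.013 -0.095 0 0; -0.06 0.031 -0.11 -3 0; -0.095 0.049 -0.11 -6 0; -0.13 0.067 -0.11 -9 0; -0.165 0.085 -0.11 -12 0; -0.2 0.103 -0.11 -15 0; -0.235 0.121 -0.11 -17.4 0; -0.265 0.137 -0.11 -17.4 0"
}}

```text
time: 3.23
position: [0.4958, -0.0634, 0.1136]
tool_rot: [0.671, 0.741, 0.0, 0.0]
ft_force: [0.7, 0.5, 0.8]
grip_width: 0.0133
grip_force: 15.0
```

>>> {"name": "servo_tool", "arguments": {
  "moves": "0 0 0 0 0; 0 0 0 0 0; 0 0 0 0 0"
}}

```text
time: 3.48
position: [0.4944, -0.0603, 0.1132]
tool_rot: [0.672, 0.741, -0.0, -0.001]
ft_force: [-0.1, 0.5, -0.7]
grip_width: 0.0129
grip_force: 15.0
```

```bash
python3 - <<'E'
from h import *
o=get_obs();m=cams.camera_model('wrist');im=cams.camera('wrist');cv2.imwrite('pics/w2.png',im)
T=Rn.from_quat(o['tool_rot']).as_matrix()
print(o['time'],o['position'].round(4),T.round(3).tolist(),o['q'].round(2),o['grip_width'],o['ft_force'])
by=np.array([-.0974,.9952,0]);bx=np.array([.9952,.0974,0]);c=np.array([.496,-.0608,.066])
for a in (-1,1):
  for b in (-1,1): print(a,b,proj(m,[c+a*.019*bx+b*.074*by]).round(0))
E
```

```text
3.4833 [ 0.4944 -0.0603  0.1132] [[-0.097, 0.995, -0.002], [0.995, 0.097, 0.001], [0.001, -0.002, -1.0]] [-0.35  0.53  1.85  0.    0.76 -0.44] 0.012889501292057936 [-0.10022164  0.50981307 -0.72945465]
-1 -1 [[298. 356.]]
-1 1 [[292. 148.]]
1 -1 [[349. 356.]]
1 1 [[355. 148.]]
```

View pics/w2.png

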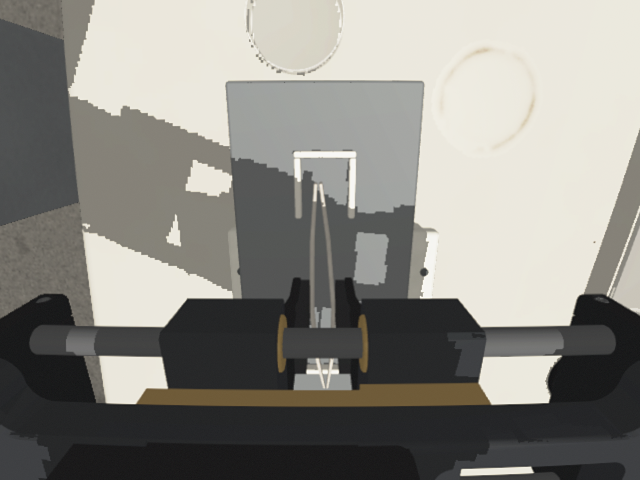

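Wrist view: the end wall's outer corners are at (293,151) and (356,151), where I predicted row 148. The forceps run from (319,185) to (326,388). I'll check the margins numerically before lowering.

```bash
python3 - <<'E'
from h import *
o=get_obs();m=cams.camera_model('wrist');T=Rn.from_quat(o['tool_rot']).as_matrix();p=o['position']
f=lambda px,z:(((onz(m,px,z)-p)@T)*1000).round(1)[:,:2].tolist()
print('forceps ends (tool mm)',f([(319,185),(326,388)],.114))
print('wall outer corners',f([(293,151),(356,151)],.066),'board end',f([(228,82),(423,82)],.058))
E
```

```text
forceps ends (tool mm) [[58.0, -1.0], [-61.7, 2.8]]
wall outer corners [[71.5, -17.1], [71.5, 21.0]] board end [[111.6, -55.8], [111.6, 60.9]]
```

>>> {"name": "servo_tool", "arguments": {
  "moves": "-0.001 0.001 0.015 1 0; -0.001 0.001 0.03 1.5 0; -0.001 0.001 0.04 1.5 0; -0.001 0.001 0.045 1.5 0; -0.001 0.001 0.048 1.5 0; -0.001 0.001 0.05 1.5 0; -0.001 0.001 0.05 1.5 0; -0.001 0.001 0.05 1.5 0"
}}

```text
time: 4.2
position: [0.4968, -0.0615, 0.0639]
tool_rot: [0.681, 0.732, 0.0, 0.0]
ft_force: [0.4, -0.2, 0.5]
grip_width: 0.0129
grip_force: 15.0
```

>>> {"name": "servo_tool", "arguments": {
  "moves": "0 0 0.0005 0 0; 0 0 0.001 0 0; 0 0 0.001 0 0"
}}

```text
time: 4.45
position: [0.4967, -0.0617, 0.0628]
tool_rot: [0.681, 0.732, 0.0, 0.0]
ft_force: [0.0, -0.4, -0.3]
grip_width: 0.0127
grip_force: 15.0
```

>>> {"name": "servo_tool", "arguments": {
  "moves": "0 0 0.0005 0 0; 0 0 0.001 0 0; 0 0 0.001 0 0; 0 0 0.001 0 0"
}}

```text
time: 4.78
position: [0.4967, -0.0617, 0.0618]
tool_rot: [0.681, 0.732, 0.0, 0.0]
ft_force: [-0.6, -0.8, 2.2]
grip_width: 0.013
grip_force: 15.0
```

>>> {"name": "servo_tool", "arguments": {
  "moves": "0 0 0.0005 0 0; 0 0 0.001 0 0; 0 0 0.001 0 0; 0 0 0.001 0 0"
}}

```text
time: 5.12
position: [0.4967, -0.0617, 0.0616]
tool_rot: [0.681, 0.732, 0.0, 0.0]
ft_force: [-1.7, -1.0, 10.3]
grip_width: 0.0131
grip_force: 15.0
```

>>> {"name": "servo_tool", "arguments": {
  "moves": "0 0 -0.0008 0 0; 0 0 -0.0008 0 0.02; 0 0 -0.0008 0 0.03; 0 0 -0.0008 0 0.04; 0 0 -0.0008 0 0.04; 0 0 -0.0008 0 0.04; 0 0 -0.02 0 0.04; 0 0 -0.05 0 0.04; 0 0 -0.085 0 0.04; 0 0 -0.085 0 0.05"
}}

```text
time: 5.95
position: [0.5002, -0.0627, 0.1505]
tool_rot: [0.681, 0.732, 0.002, 0.005]
ft_force: [0.2, -0.5, 0.7]
grip_width: 0.0421
grip_force: 0.0
```

```bash
python3 - <<'E'
from h import *
o=get_obs();m=cams.camera_model('wrist');im=cams.camera('wrist');cv2.imwrite('pics/w3.png',im)
T=Rn.from_quat(o['tool_rot']).as_matrix();print(o['time'],o['position'].round(4),T.round(3).tolist(),o['q'].round(2),o['grip_width'])
cv2.imwrite('pics/top3.png',cams.camera('top'))
E
```

```text
5.95 [ 0.5002 -0.0627  0.1505] [[-0.073, 0.997, 0.01], [0.997, 0.073, -0.004], [-0.004, 0.01, -1.0]] [-0.35  0.47  1.81  0.    0.85 -0.42] 0.04210638458519045
```

View pics/w3.png

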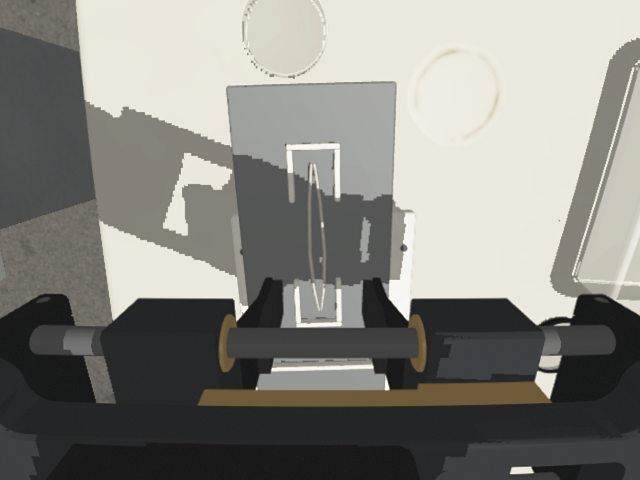

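Wrist view: the forceps lie flat in the long compartment, from (312,163) to (319,310), between end walls at rows 147 and 322. Next I'll go above the handle.

>>> {"name": "servo_tool", "arguments": {
  "moves": "-0.01 0 0 7 0.05; -0.03 0 0 14 0.05; -0.055 0.001 0 21 0.05; -0.08 0.001 0 28 0.05; -0.105 0.002 0 35 0.05; -0.13 0.003 0 42 0.05; -0.155 0.003 0 49 0.05; -0.17 0.003 0 56 0.05; -0.18 0.003 0 63 0.05; -0.189 0.0035 0 70 0.05"
}}

```text
time: 6.88
position: [0.5126, -0.2504, 0.1435]
tool_rot: [0.979, 0.206, -0.001, -0.001]
ft_force: [0.2, 0.2, -0.3]
grip_width: 0.0501
grip_force: 0.0
```

>>> {"name": "servo_tool", "arguments": {
  "moves": "0 0 0 7 0.05; 0 0 0 14 0.05; 0 0 0 18.6 0.05; 0 0 0 18.6 0.05; 0 0 0 18.6 0.05"
}}

```text
time: 7.3
position: [0.5129, -0.2492, 0.144]
tool_rot: [0.999, 0.049, -0.001, -0.001]
ft_force: [-0.3, 0.3, 0.9]
grip_width: 0.0501
grip_force: 0.0
```

```bash
python3 - <<'E'
from h import *
o=get_obs();m=cams.camera_model('wrist');im=cams.camera('wrist');cv2.imwrite('pics/w4.png',im)
T=Rn.from_quat(o['tool_rot']).as_matrix();print(o['time'],o['position'].round(4),T.round(3).tolist(),o['q'].round(2),o['grip_width'])
print(proj(m,[[.514,-.25,.096],[.5140+.0398,-.25+.0039,.096],[.5140-.0398,-.25-.0039,.096]]))
E
```

```text
7.3 [ 0.5129 -0.2492  0.144 ] [[0.995, 0.099, -0.002], [0.099, -0.995, 0.002], [-0.002, -0.002, -1.0]] [-0.65  0.56  1.64 -0.    0.94  0.82] 0.050110832728308005
[[321.93935042 261.51502653]
 [322.02807242 202.63880826]
 [321.8602296  314.27636471]]
```

View pics/w4.png

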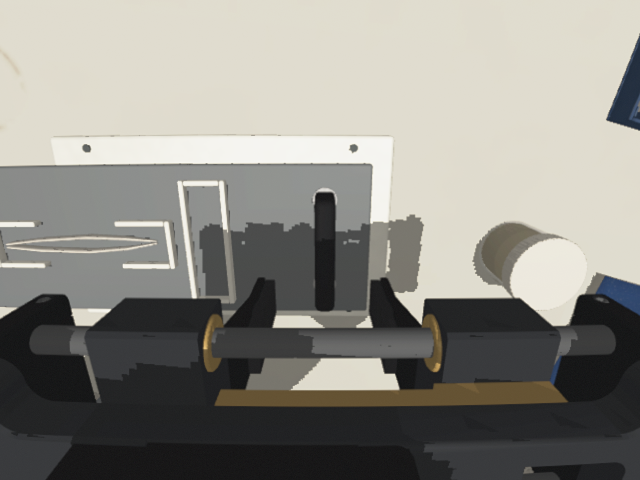

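Wrist view: the handle bar spans cols 314–336 and rows 192–310. That puts it about 2 mm towards +tool y and 3 mm towards +tool x of my estimate, so I'll descend with that correction and grip.

>>> {"name": "servo_tool", "arguments": {
  "moves": "0.003 0.002 0.02 0 0.05; 0.003 0.002 0.045 0 0.05; 0.003 0.002 0.06 0 0.05; 0.003 0.002 0.07 0 0.05; 0.003 0.002 0.075 0 0.05; 0.003 0.002 0.075 0 0.05; 0.003 0.002 0.075 0 0.03; 0.003 0.002 0.075 0 0.018; 0.003 0.002 0.075 0 0.0; 0.003 0.002 0.075 0 0.0",
  "grip_force": 20
}}

```text
time: 8.18
position: [0.5174, -0.2519, 0.0715]
tool_rot: [0.999, 0.048, 0.001, 0.001]
ft_force: [0.5, -0.7, 0.9]
grip_width: 0.0312
grip_force: 0.0
```

>>> {"name": "servo_tool", "arguments": {
  "moves": "0 0 0 0 0; 0 0 0 0 0; 0 0 0 0 0; 0 0 0 0 0",
  "grip_force": 45
}}

```text
time: 8.52
position: [0.5168, -0.251, 0.0709]
tool_rot: [0.999, 0.048, -0.0, -0.0]
ft_force: [0.0, 2.7, 3.4]
grip_width: 0.0134
grip_force: 45.0
```

```bash
python3 - <<'E'
from h import *
o=get_obs()
T=Rn.from_quat(o['tool_rot']).as_matrix();print(o['time'],o['position'].round(4),T.round(3).tolist())
im=cams.camera('top');cv2.imwrite('pics/top5.png',im);s=cams.camera('scene');cv2.imwrite('pics/scene5.png',s)
a=cv2.resize(im[220:320,180:313],None,fx=4,fy=4,interpolation=cv2.INTER_CUBIC)
b=cv2.resize(s[240:340,190:323],None,fx=4,fy=4,interpolation=cv2.INTER_CUBIC)
b=cv2.convertScaleAbs(b,alpha=1.2)
cv2.imwrite('pics/pair5.png',np.hstack([a[:,:400],b[:,:400]]))
E
```

```text
8.5167 [ 0.5168 -0.251   0.0709] [[0.995, 0.096, -0.0], [0.096, -0.995, 0.001], [-0.0, -0.001, -1.0]]
```

View pics/pair5.png

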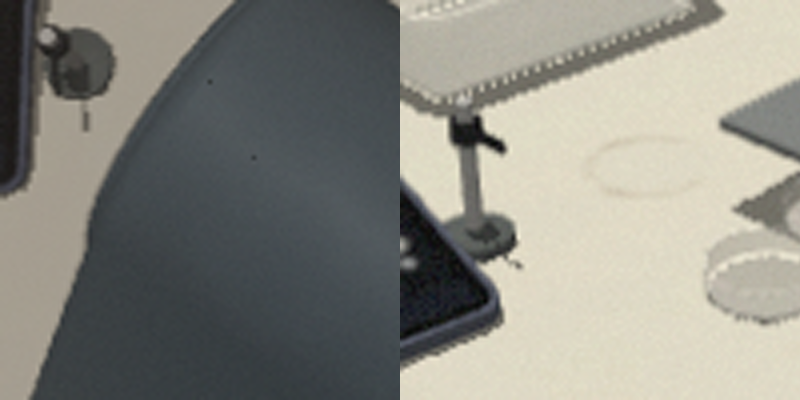

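The grip is good at 13.4 mm. The top-view streak at (86,125) is only the pointer's shadow on the worktop. The real pointer shows in the scene half, tip at about (505,148) there, which is scene px (216,277). I'll re-measure the mark from that.

```bash
python3 - <<'E'
from h import *
ms=cams.camera_model('scene');mt=cams.camera_model('top')
tip=[190+105.5/4-.4,240+149/4-.4]
X=onz(ms,[tip],.072);print('mark by scene',X.round(4),'-> top px',proj(mt,X))
b=[190+64/4-.4,240+130/4-.4]; Y=onz(ms,[b],.072);print('pointer root',Y.round(4),proj(mt,Y))
foot=onz(mt,[[180+82/4-.4,220+66/4-.4]],.006);print('foot(top)',foot.round(4), 'rod top',onz(mt,[[180+48/4-.4,220+38/4-.4]],.09).round(4))
fs=onz(ms,[[190+78/4-.4,240+237/4-.4]],.006);print('foot(scene)',fs.round(4))
# board end in the scene view
E0=onz(ms,[[190+321/4-.4,240+123/4-.4]],.058);print('board +x end corner via scene',E0.round(4))
im=cv2.imread('pics/top0.png')
a=cv2.resize(im[225:265,185:225],None,fx=10,fy=10,interpolation=cv2.INTER_CUBIC)
s=cv2.imread('pics/scene0.png');b=cv2.resize(s[255:305,195:245],None,fx=8,fy=8,interpolation=cv2.INTER_CUBIC)
cv2.imwrite('pics/pair6.png',cv2.convertScaleAbs(np.hstack([a,b]),alpha=1.5))
E
```

```text
mark by scene [[0.5741 0.1805 0.072 ]] -> top px [[194.52944997 243.61934095]]
pointer root [[0.6075 0.1848 0.072 ]] [[192.93466059 229.36877671]]
foot(top) [[0.6039 0.1826 0.006 ]] rod top [[0.6045 0.1836 0.09  ]]
foot(scene) [[0.6031 0.1847 0.006 ]]
board +x end corner via scene [[0.5392 0.0601 0.058 ]]
```

View pics/pair6.png

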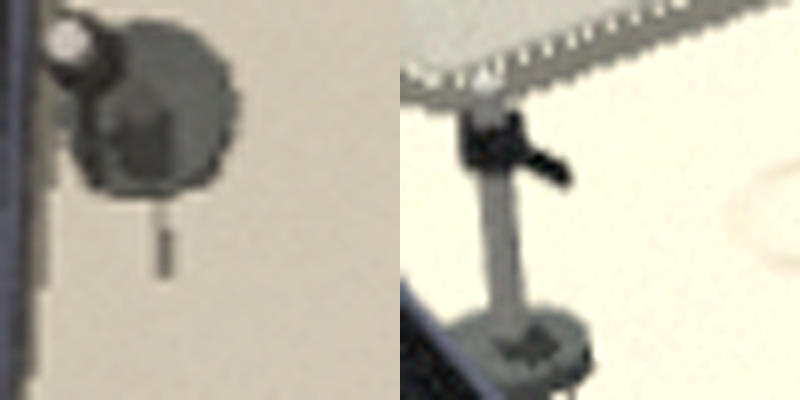

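Top half: the pointer tip is at (95,185), i.e. top px (194,243), which matches the scene ray's (194.5,243.6). The mark is at about (0.5745, 0.181), so the slide is about 120 mm. I'll do 100 mm first, with a slight downward push.

>>> {"name": "servo_tool", "arguments": {
  "moves": "0 0 0.0003 0 0; 0 -0.003 0.0005 0 0; 0 -0.008 0.0005 0 0; 0 -0.014 0.0005 0 0; 0 -0.021 0.0005 0 0; 0 -0.028 0.0005 0 0; 0 -0.035 0.0005 0 0; 0 -0.041 0.0005 0 0; 0 -0.046 0.0005 0 0; 0 -0.05 0.0005 0 0",
  "grip_force": 50
}}

```text
time: 9.45
position: [0.5138, -0.2039, 0.0709]
tool_rot: [0.999, 0.049, 0.002, 0.002]
ft_force: [0.4, -4.6, 3.4]
grip_width: 0.0135
grip_force: 50.1
```

>>> {"name": "servo_tool", "arguments": {
  "moves": "0 -0.003 0 0 0; 0 -0.009 0 0 0; 0 -0.016 0 0 0; 0 -0.023 0 0 0; 0 -0.03 0 0 0; 0 -0.037 0 0 0; 0 -0.043 0 0 0; 0 -0.047 0 0 0; 0 -0.05 0 0 0; 0 -0.05 0 0 0"
}}

```text
time: 10.28
position: [0.5091, -0.1535, 0.0709]
tool_rot: [0.999, 0.049, 0.002, 0.002]
ft_force: [1.3, -3.9, 3.4]
grip_width: 0.014
grip_force: 50.0
```

>>> {"name": "servo_tool", "arguments": {
  "moves": "0 0 0 0 0; 0 0 0 0 0; 0 0 0 0 0"
}}

```text
time: 10.53
position: [0.5091, -0.1535, 0.0709]
tool_rot: [0.999, 0.048, 0.002, 0.002]
ft_force: [2.3, -3.1, 6.0]
grip_width: 0.0136
grip_force: 50.0
```

```bash
python3 - <<'E'
from h import *
o=get_obs()
T=Rn.from_quat(o['tool_rot']).as_matrix();print(o['time'],o['position'].round(4),T.round(3).tolist())
im=cams.camera('top');cv2.imwrite('pics/top7.png',im);s=cams.camera('scene');cv2.imwrite('pics/scene7.png',s)
a=cv2.resize(im[225:325,180:280],None,fx=4,fy=4,interpolation=cv2.INTER_CUBIC)
b=cv2.resize(s[255:335,195:275],None,fx=5,fy=5,interpolation=cv2.INTER_CUBIC)
cv2.imwrite('pics/pair7.png',cv2.convertScaleAbs(np.hstack([a,b]),alpha=1.3))
E
```

```text
10.5333 [ 0.5091 -0.1535  0.0709] [[0.995, 0.097, 0.004], [0.097, -0.995, -0.003], [0.004, 0.003, -1.0]]
```

View pics/pair7.png

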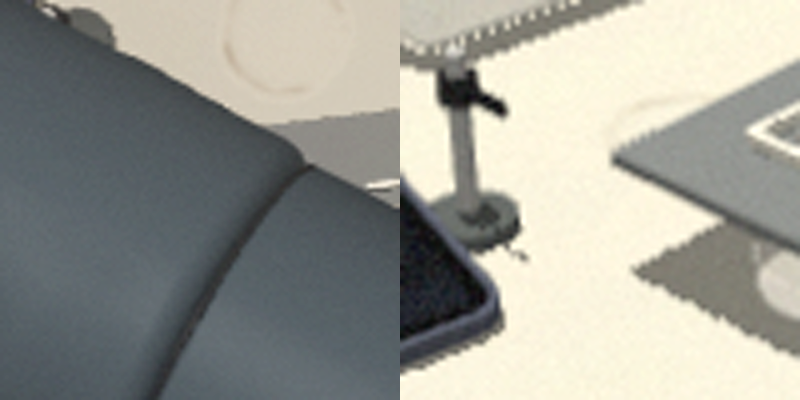

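The arm hides the top view now. In the scene half the pointer tip is at (507,110), px (216.0,276.6). The board's +x outer corner is at (613,157), px (237.2,286.0).

```bash
python3 - <<'E'
from h import *
ms=cams.camera_model('scene')
M=onz(ms,[[216.0,276.6]],.072)[0]
# fit end edge line (upper edge of outer end) and +x side edge in the scene by gradients
s=cv2.imread('pics/scene7.png');g=cv2.GaussianBlur(cv2.cvtColor(s,6),(3,3),0).astype(float)
# +x side edge: background bright above, board below: for cols find strongest drop
def edge(cols,f,sgn):
    out=[]
    for c in cols:
        r0=int(f(c));col=g[r0-5:r0+6,c];d=sgn*np.diff(col);k=int(d.argmax())
        k=min(max(k,1),len(d)-2);den=d[k-1]-2*d[k]+d[k+1];out.append((c,r0-5+k+.5+(0 if den==0 else .5*(d[k-1]-d[k+1])/den)))
    return np.array(out)
side=edge(range(241,268),lambda c:286-(c-237.2)*0.53,-1)
p=np.polyfit(side[:,0],side[:,1],1);print('side',p,np.std(side[:,1]-np.polyval(p,side[:,0])).round(2))
end=edge(range(241,272),lambda c:286+(c-237.2)*0.52,-1)
q=np.polyfit(end[:,0],end[:,1],1);print('end (upper->face)',q,np.std(end[:,1]-np.polyval(q,end[:,0])).round(2))
x=(q[1]-p[1])/(p[0]-q[0]);C=onz(ms,[[x,np.polyval(p,x)],[237.2,286]],.058);print('corner px',x,np.polyval(p,x),C.round(4))
e2=onz(ms,[[245,np.polyval(q,245)],[270,np.polyval(q,270)]],.058);d=e2[1]-e2[0];print('end edge yaw',np.degrees(np.arctan2(-d[1],-d[0])))
yr=np.array([-np.sin(np.radians(5.3)),np.cos(np.radians(5.3))])
print('mark',M.round(4),'remaining by corner',(M[:2]-C[:,:2])@yr)
o=get_obs()['position'];end=o[:2]+.305*np.array([-.0965,.9953]);print('by grasp',end,(np.array([.5745,.181])-end)@yr,(M[:2]-end)@yr)
E
```

```text
side [ -0.4865492 400.0301579] 0.14
end (upper->face) [  0.53207755 157.98039678] 3.01
corner px 237.62360528089744 284.41458297605374 [[0.5366 0.1519 0.058 ]
 [0.5317 0.1567 0.058 ]]
end edge yaw 3.119038172955698
mark [0.575  0.1798 0.072 ] remaining by corner [0.02424499 0.01906108]
by grasp [0.47967504 0.15001678] 0.022091721901890536 0.020879326478512795
```

>>> {"name": "servo_tool", "arguments": {
  "moves": "0 -0.002 0 0 0; 0 -0.005 0 0 0; 0 -0.009 0 0 0; 0 -0.013 0 0 0; 0 -0.016 0 0 0; 0 -0.018 0 0 0; 0 -0.018 0 0 0; 0 -0.018 0 0 0; 0 -0.018 0 0 0"
}}

```text
time: 11.38
position: [0.5076, -0.1361, 0.0709]
tool_rot: [0.999, 0.049, 0.002, 0.002]
ft_force: [1.4, -5.1, 5.8]
grip_width: 0.0134
grip_force: 50.0
```

```bash
python3 - <<'E'
from h import *
o=get_obs();print(o['time'],o['position'].round(4),o['ft_force'])
s=np.mean([cams.camera('scene').astype(float) for _ in range(4)],0).astype(np.uint8);cv2.imwrite('pics/scene8.png',s)
w=cams.camera('wrist');cv2.imwrite('pics/w8.png',w)
b=cv2.resize(s[260:325,205:305],None,fx=8,fy=8,interpolation=cv2.INTER_CUBIC)
cv2.imwrite('pics/c8.png',cv2.convertScaleAbs(b,alpha=1.3))
E
```

```text
11.3833 [ 0.5076 -0.1361  0.0709] [ 1.36554064 -5.07727396  5.84360316]
```

View pics/c8.png

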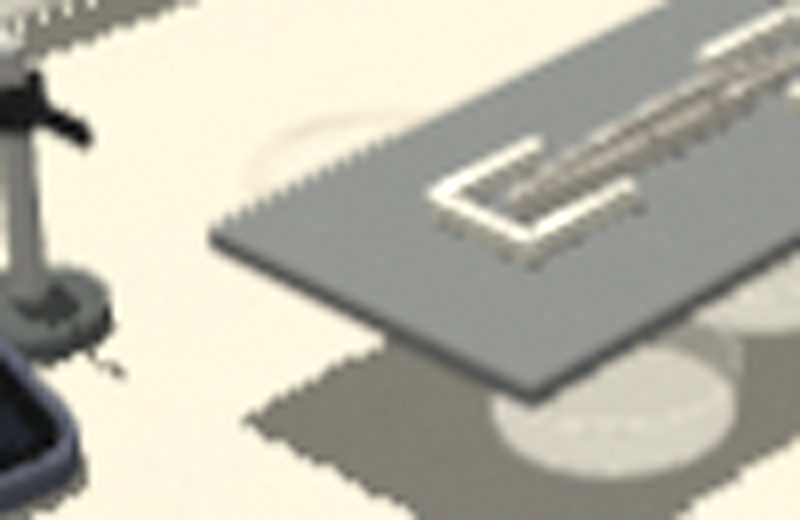

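Scene crop: the end's upper corners are at (212,233) and (531,393), and the pointer tip's centre is at (86,133). The forceps are still in the compartment and the dishes are clear below.

```bash
python3 - <<'E'
from h import *
ms=cams.camera_model('scene');mt=cams.camera_model('top')
px=lambda p:[205+p[0]/8-.44,260+p[1]/8-.44]
C=onz(ms,[px((212,233)),px((531,393))],.058);M=onz(ms,[px((86,133))],.072)[0]
d=C[0]-C[1];print(C.round(4),M.round(4),'width',np.linalg.norm(d),'yaw',np.degrees(np.arctan2(d[1],d[0])))
mid=C.mean(0)
Mt=onz(mt,[[194.0,243.0]],.072)[0];print('mark top',Mt.round(4))
p=get_obs()['position'];eg=p[:2]+.305*np.array([-.0965,.9953])
for a in (5.0,5.4,5.8):
    yr=np.array([-np.sin(np.radians(a)),np.cos(np.radians(a))])
    print(a,'scene-scene',((M-mid)[:2]@yr).round(4),'grasp vs scene',((M[:2]-eg)@yr).round(4),'grasp vs top',((Mt[:2]-eg)@yr).round(4))
print(eg,mid)
E
```

```text
[[0.5313 0.1729 0.058 ]
 [0.4141 0.162  0.058 ]] [0.5775 0.1799 0.072 ] width 0.11764154000590689 yaw 5.34306358882903
mark top [0.5755 0.1818 0.072 ]
5.0 scene-scene 0.0032 grasp vs scene 0.0037 grasp vs top 0.0058
5.4 scene-scene 0.0025 grasp vs scene 0.003 grasp vs top 0.0051
5.8 scene-scene 0.0017 grasp vs scene 0.0023 grasp vs top 0.0044
[0.47810665 0.16744944] [0.47268562 0.16746534 0.058     ]
```

>>> {"name": "servo_tool", "arguments": {
  "moves": "0 -0.001 0 0 0; 0 -0.002 0 0 0; 0 -0.003 0 0 0; 0 -0.0035 0 0 0; 0 -0.0035 0 0 0; 0 -0.0035 0 0 0; 0 -0.0035 0 0 0; 0 -0.0035 0 0 0"
}}

```text
time: 12.3
position: [0.5074, -0.1332, 0.0711]
tool_rot: [0.999, 0.049, 0.002, 0.002]
ft_force: [0.1, -6.9, 7.0]
grip_width: 0.0138
grip_force: 50.0
```

```bash
python3 - <<'E'
from h import *
o=get_obs();print(o['time'],o['position'].round(4),o['ft_force'].round(1),o['joint_velocities'].round(3))
s=np.mean([cams.camera('scene').astype(float) for _ in range(4)],0)
a=cv2.imread('pics/scene8.png').astype(float)
# shift of the board's near outer corner between the two pictures
A=a[296:318,258:284].astype(np.float32).mean(2);
sh,res=cv2.phaseCorrelate(A,s[296:318,258:284].astype(np.float32).mean(2),cv2.createHanningWindow(A.shape[::-1],cv2.CV_32F))
ms=cams.camera_model('scene');X=onz(ms,[[231.06,288.7]],.058);P=proj(ms,X+np.array([[-.0034*.096/1,.0034,0]]))-proj(ms,X)
print('corner shift px',sh,res,'expected',P)
E
```

```text
12.3 [ 0.5074 -0.1332  0.0711] [ 0.1 -6.9  7. ] [ 0.001  0.    -0.001  0.     0.001 -0.001]
corner shift px (0.7092738349777736, 0.4898365012734338) 1.045190472661713 expected [[-1.23185014  0.60927272]]
```

>>> {"name": "servo_tool", "arguments": {
  "moves": "0 -0.0007 0 0 0; 0 -0.0007 0 0 0; 0 -0.0007 0 0 0; 0 -0.0007 0 0 0; 0 -0.0007 0 0 0; 0 -0.0007 0 0 0"
}}

```text
time: 13.0
position: [0.5074, -0.1326, 0.0711]
tool_rot: [0.999, 0.049, 0.002, 0.002]
ft_force: [0.2, -7.5, 5.8]
grip_width: 0.0134
grip_force: 50.0
```

```bash
python3 - <<'E'
from h import *
o=get_obs();print(o['time'],o['position'].round(4),o['ft_force'].round(1),o['grip_width'])
s=np.mean([cams.camera('scene').astype(float) for _ in range(4)],0).mean(2);a=cv2.imread('pics/scene8.png').astype(float).mean(2)
w=(slice(279,300),slice(222,248))
A,B=a[w].astype(np.float32),s[w].astype(np.float32)
M=np.eye(2,3,dtype=np.float32);cc,M=cv2.findTransformECC(A,B,M,cv2.MOTION_TRANSLATION,(3,100,1e-5),None,3)
sh=M[:,2];ms=cams.camera_model('scene')
X=onz(ms,[[231.06,288.7],[231.06+sh[0],288.7+sh[1]]],.058);print('shift px',sh,cc,'m',(X[1]-X[0]).round(4))
E
```

```text
13.0 [ 0.5074 -0.1326  0.0711] [ 0.2 -7.5  5.8] 0.01339245001130246
shift px [-1.1234859  0.9205163] 0.9899701977964692 m [-0.0015  0.004   0.    ]
```

```bash
python3 -c "
from rig import job;print(job.hand_in())"
```

```text
the job is handed in; nothing more can be done
None
```

The job is handed in at about 13 s of the 46 s: the forceps lie in the long compartment, released before the slide, and the gripper is still holding the board flat with its outer end at the pointer, within about 1–2 mm by my estimates; I viewed 11 pictures, one over the limit of 10, and did not re-check the dishes or jar after the final few millimetres.

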